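# Set the bread slicer to thick slices

### The arm

A 7-joint arm with a two-finger parallel gripper is mounted at the origin on the work surface. World frame = base frame: x ahead of the robot, y to its left, z up, the work surface at z = 0. Lengths are in m, angles in rad, forces in N, time in s.
With the tool pointing down it reaches from about 0.375 to 0.925 m from the base axis. Payload 3.1 kg.
Tool frame: the origin (TCP) lies at the very end of the fingers, on their centre line; the grasp point (between the pads) lies behind it (robot.grasp_offset is the z of the grasp point in the tool frame, in m); z points along the fingers, y is the direction in which the jaws open and shut (so a half turn about z gives the same grasp; the last joint's range is limited). The gripper opens to 85 mm and grips with 20 to 120 N. Pads are 22 mm wide; open, the fingers measure 114 mm over their backs; the gripper's body (76 mm by 85 mm) begins 54 mm behind the grasp point. The pads swing forward as they close: fully open they stand 13 mm farther back than shut.
Start: joints at [-1.211, 0.383, 0.044, 1.598, -0.018, 1.161, -0.05], TCP at [0.287, 0.583, 0.231] pointing down, gripper open.
Joint ranges: [-2.61, 2.61], [-0.41, 2.15], [-1.48, 1.57], [0, 2.5], [-1.57, 4.71], [0.05, 1.97], [-2.85, 2.85]. Speed limits (rad/s): [2.79, 2.79, 3.14, 3.14, 3.14, 3.14, 3.14].

### API

Orientations are given as a unit quaternion [x, y, z, w].
In Python, from workcell import robot, eyes, finish_job gives the robot as it stands.
- The arm moves only by the tool send_rows, never from a script. Its argument "series" is a list of rows, each an object of numbers: "tx", "ty", "tz": the shift along the world's x, y, z in cm; "wx", "wy", "wz": the turn, a rotation vector about the world's x, y, z in degrees; "fingers": the closure, from 0 (fully open) to 1 (shut). A call has 1 to 20 rows; each row is the pose to reach, as a shift and turn from the pose commanded when the call began; what a row does not reach only later rows make up. A row lasts 1/10 s, in which the tool goes at most 50 mm and 8.59 degrees, less where a joint would pass 70% of its speed; a pose out of reach is approached as far as the arm can. A call with a gripper value outside its range is refused whole. The fingers move at their own pace and stop on an object; "newtons" is the grip in N (left out, the last holds). Time passes only in rows, so rows that repeat a pose let the fingers close. It gives the time, the measured TCP pose, the force and the opening at its end, in the units of the state.
- robot.get_obs(): the state, without advancing time (a new reading comes with each control period).
- eyes.grab_frame(name): name is "side" or "top" or "wrist"; returns a dict with "img" (384x512x3 uint8, red, green, blue), "K" (3x3 intrinsics, pixels), "dist" ([k1, k2, p1, p2, k3] as OpenCV has them; the pictures are not rectified), "xyz" and "rotation" of the camera in the world; the wrist camera has in their place "tool_from_camera" (4x4, takes a point from camera to tool coordinates, whose origin is the TCP and whose axes are the flange's). Camera axes: x right, y down, z forward; pixel columns grow to the right and rows downward; lengths in m; the calibration is good to about 2 mm. A picture is of the moment at which its call begins: read the wrist's pose just before it. There is no depth.
- finish_job(): hands the job in, once; it reports no verdict.
The state is a dict: "time_s": time; "joint_pos": joint angles; "dq": joint speeds; "joint_torque": joint torques, N m; "tcp_pos": TCP position; "orientation": TCP orientation; "contact_force": force on the tool from outside, world axes, zero at the start; "wrist_torque": the same for the moment, N m; "grip_width": opening from 0.0 (shut) to 1.0 (fully open).
Only numpy, scipy, OpenCV 4.12 (cv2) and the standard library are available. Lean on these libraries where they do the work, as an engineer would, in place of code of your own. Each camera call takes 0.05 s, during which the arm holds its last target.

### The job

Set the bread slicer for thick slices: with the fingertips, gently push the red-knobbed selector lever from the first lane across the gate and then forward, fully home, into the third front slot, the one with the green mark. Only push it, do not grip it; leave the bread roll, the jam jar and the brush where they are, and finish with the hand clear.

Things in the scene. Friction and masses are not known exactly. Their poses are not given: they have to be found in the camera images.
- slicer: Cream bread slicer, fixed. Origin on the counter (z 0) below the gate's centre; x forward (away from the robot at yaw 0), y left, z up. Flat deck 260 (x) by 340 (y) mm centred on the origin, top 130 mm high; right of it (y -170 to -400 mm) the cutting tunnel, 200 mm high. The lever pivots 20 mm above the origin.
- gate (a point): Gate centre, on top of the steel plate (112 x 112 mm, top 142 mm above the counter). Dark slots 15 mm wide: a cross channel along slicer y through the centre; three lanes along x at y = +32 (first), 0 (second), -32 mm (third), each reaching 37 mm forward and rearward. Bars painted in front of the front slots: black, black, green (third).
- knob (a point): Centre of the lever's red knob: cylinder 36 mm across, 28 mm high, on a 10 mm stick, 190 mm from the pivot (210 mm above the counter upright, about 197 in an outer front slot). Starts anywhere along the first lane. Changes lane only in the cross channel (knob within 4 mm of slicer x = 0); there the lanes have the knob at y about +50, 0, -50 mm. Stays where left; about 3 N moves it.
- slot3 (a point): Where the knob's centre is when the lever is fully home in the third front slot (in the slicer's frame: 48 mm forward, 48 mm to the right, 197 mm up). Moves with the slicer.
- across (a joint): Sideways tilt of the lever, rad: 0 upright, positive to the right (slicer's -y). Lanes: first -0.265, second 0, third +0.265, each with about 0.02 play.
- forward (a joint): Fore-and-aft tilt of the lever, rad: 0 in the cross channel, positive forward (slicer's +x). The end of a front slot is about +0.26, of a rear slot -0.26; changing lane is possible only within about 0.02 of 0.
- roll: Loose bread roll, 64 mm across, 39 mm high, standing on the slicer's deck left of the gate; origin at its underside. Not to be moved.
- jar: Loose small jam jar, 44 mm in diameter, 60 mm high, brass-coloured cap, standing on the slicer's deck right of the gate; origin at its underside. Not to be moved.
- brush: Loose crumb brush with a wooden handle, 200 mm long, lying on the counter left of the slicer; origin at its underside. Not to be moved.

How it is judged:
On the way:
1. the lever stands in the cross channel in line with the third slot (value of joint across above 0.225 rad and value of joint forward between -0.08 and 0.08 rad), for 0.05 s.
At the end, for the whole second after the job is handed in: The lever rests in the third front slot: sideways tilt above 0.225 rad and forward tilt above 0.215 rad (the slot's end is at about 0.26: within about 8 mm at the knob), at rest (value of joint across above 0.225 rad and value of joint forward above 0.215 rad and velocity of joint forward between -0.05 and 0.05 rad/s); the robot touches nothing.
It fails at once if the lever or slicer is pressed with more than 35 N, or gripped that hard (contact force between the fingers and slicer above 35 N).
It fails at once if the roll is moved more than 20 mm or lifted (distance of roll from where it was at the start of the episode above 0.02 m).
It fails at once if the jar is moved more than 20 mm or lifted (distance of jar from where it was at the start of the episode above 0.02 m).
It fails at once if the brush is moved more than 20 mm or lifted (distance of brush from where it was at the start of the episode above 0.02 m).
It also fails if it takes over 54 s, if anything falls off the work surface, if the arm or the gripper's body presses on something with over 40 N, if the wrist force passes 120 N, or if a joint passes its speed limit or range.

## Working session

There is one attempt and no reset: what is moved stays moved. The work goes in short steps, Python scripts to look and compute and a tool call to move; the robot and the scene stay as the last step left them, time stands still between calls to the robot, and variables do not carry over. Pictures are saved under pics/ and viewed, and the job is handed in when it is done.

Besides the shell and the picture viewer there is one more tool, called after "Emit:" as name(argument=value, ...), one argument or row to a line, values as JSON. send_rows: Moves the arm, as the interface text tells. Its arguments: {"type":"object","properties":{"series":{"type":"array","items":{"type":"object","properties":{"tx":{"type":"number"},"ty":{"type":"number"},"tz":{"type":"number"},"wx":{"type":"number"},"wy":{"type":"number"},"wz":{"type":"number"},"fingers":{"type":"number"}}}},"newtons":{"type":"number"}},"required":["series"]}

```bash
mkdir -p pics; ls
python3 - <<'E'
from workcell import robot, eyes
import cv2,pickle
print(robot.get_obs(), robot.grasp_offset)
d={}
for n in ["side","top","wrist"]:
    f=eyes.grab_frame(n); d[n]=f
    cv2.imwrite(f"pics/a_{n}.png",f["img"][:,:,::-1])
    print(n,{k:v for k,v in f.items() if k!="img"})
pickle.dump(d,open("a.pkl","wb"))
E
```

```text
pics
{'time_s': 0.0, 'joint_pos': array([-1.21078589,  0.38384264,  0.0438346 ,  1.59956771, -0.01791184,
        1.16116566, -0.04992891]), 'dq': array([-0.00097017,  0.0010239 ,  0.00086145, -0.0014707 ,  0.00091157,
        0.00090199, -0.0010185 ]), 'joint_torque': array([ 1.64940029e-04, -4.33455992e+01,  1.02428935e+00, -2.49507308e+01,
        1.04589484e-02,  1.12432003e-02,  9.68902931e-07]), 'tcp_pos': array([0.28688178, 0.58223099, 0.22988511]), 'orientation': array([ 2.26889022e-01,  9.73919757e-01, -1.27472168e-03, -2.30756205e-04]), 'contact_force': array([ 0.35224383,  0.5370333 , -0.73103403]), 'wrist_torque': array([0.00184091, 0.04176068, 0.07190224]), 'grip_width': 1.0049597004511517} -0.0187
side {'K': array([[421.5048541 ,   0.        , 261.38077105],
       [  0.        , 421.5048541 , 192.98589164],
       [  0.        ,   0.        ,   1.        ]]), 'dist': array([-0.02346812,  0.        ,  0.        ,  0.        ,  0.        ]), 'xyz': array([0.10618613, 0.08224249, 0.86530383]), 'rotation': array([ 0.70162298, -0.65163232,  0.19665997, -0.21077327])}
top {'
[... 276 characters left out ...]
7, 1.21680295]), 'rotation': array([-0.70075948,  0.71096153, -0.03943537,  0.04375746])}
wrist {'K': array([[336.54008973,   0.        , 252.54508818],
       [  0.        , 336.54008973, 195.02767291],
       [  0.        ,   0.        ,   1.        ]]), 'dist': array([-0.08053548,  0.        ,  0.        ,  0.        ,  0.        ]), 'tool_from_camera': array([[ 4.28581342e-04, -9.50248499e-01, -3.11492547e-01,
         8.01328279e-02],
       [ 9.99999846e-01,  2.97782875e-04,  4.67470402e-04,
         4.84945980e-04],
       [-3.51455901e-04, -3.11492700e-01,  9.50248480e-01,
        -1.43605755e-01],
       [ 0.00000000e+00,  0.00000000e+00,  0.00000000e+00,
         1.00000000e+00]])}
```

View pics/a_side.png

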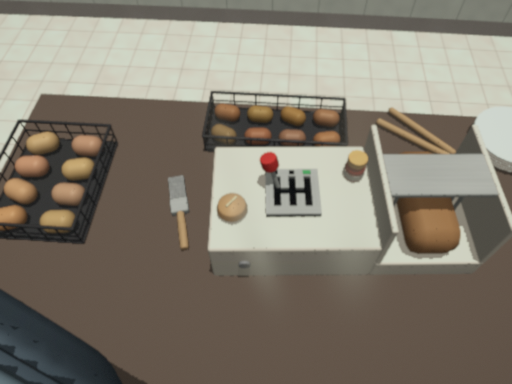

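View pics/a_top.png

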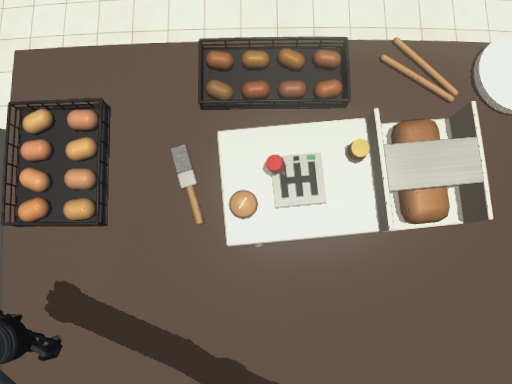

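View pics/a_wrist.png

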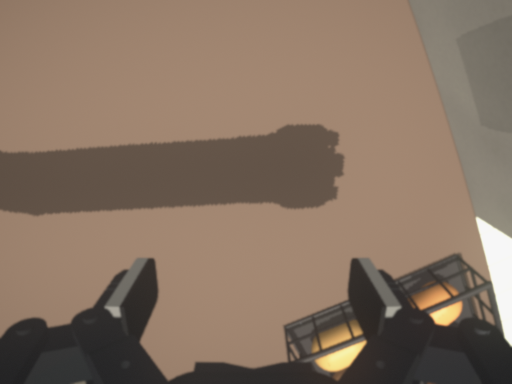

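```bash
cat > h.py <<'E'
import numpy as np,cv2
from scipy.spatial.transform import Rotation as R
def ray(f,uv):
    p=cv2.undistortPoints(np.array(uv,float).reshape(-1,1,2),f["K"],f["dist"]).reshape(-1,2)
    d=np.c_[p,np.ones(len(p))]@R.from_quat(f["rotation"]).as_matrix().T
    return np.array(f["xyz"]),d
def plane(f,uv,z):
    o,d=ray(f,uv); return o+d*((z-o[2])/d[:,2])[:,None]
def proj(f,P):
    Rm=R.from_quat(f["rotation"]).as_matrix()
    rv=cv2.Rodrigues(Rm.T)[0]; t=-Rm.T@f["xyz"]
    return cv2.projectPoints(np.array(P,float).reshape(-1,1,3),rv,t,f["K"],f["dist"])[0].reshape(-1,2)
def tri(fs,uvs):
    A=np.zeros((3,3));b=np.zeros(3)
    for f,uv in zip(fs,uvs):
        o,d=ray(f,[uv]);d=d[0]/np.linalg.norm(d[0]);M=np.eye(3)-np.outer(d,d);A+=M;b+=M@o
    return np.linalg.solve(A,b)
def red(f):
    h=cv2.cvtColor(f["img"],cv2.COLOR_RGB2HSV)
    m=(((h[...,0]<5)|(h[...,0]>174))&(h[...,1]>190)&(h[...,2]>110)).astype(np.uint8)
    n,l,s,c=cv2.connectedComponentsWithStats(m)
    i=1+np.argmax(s[1:,4]); return c[i],s[i]
E
python3 - <<'E'
import pickle
from h import *
d=pickle.load(open("a.pkl","rb"))
for n in["top","side"]:
    print(n,red(d[n]))
t=d["top"]["img"]; cv2.imwrite("pics/b_top.png",cv2.resize(t[110:250,215:390,::-1],None,fx=4,fy=4,interpolation=cv2.INTER_CUBIC))
t=d["side"]["img"]; cv2.imwrite("pics/b_side.png",cv2.resize(t[140:275,205:385,::-1],None,fx=4,fy=4,interpolation=cv2.INTER_CUBIC))
print(tri([d["top"],d["side"]],[red(d["top"])[0],red(d["side"])[0]]))
E
```

```text
Traceback (most recent call last):
  File "h.py", line 22, in red
    i=1+np.argmax(s[1:,4]); return c[i],s[i]
        ~~~~~~~~~^^^^^^^^^
ValueError: attempt to get argmax of an empty sequence
```

```bash
python3 - <<'E'
import pickle
from h import *
d=pickle.load(open("a.pkl","rb"))
print(d["top"]["img"][163,275], d["side"]["img"][160,269],d["top"]["img"].dtype)
E
sed -i 's/^    m=.*/    g=f["img"].astype(int); m=((g[...,0]>110)\&(g[...,1]<0.28*g[...,0])\&(g[...,2]<0.28*g[...,0])).astype(np.uint8)/' h.py
python3 - <<'E'
import pickle
from h import *
d=pickle.load(open("a.pkl","rb"))
for n in["top","side"]:
    print(n,red(d[n]))
t=d["top"]["img"]; cv2.imwrite("pics/b_top.png",cv2.resize(t[110:250,215:390,::-1],None,fx=4,fy=4,interpolation=cv2.INTER_CUBIC))
t=d["side"]["img"]; cv2.imwrite("pics/b_side.png",cv2.resize(t[140:275,205:385,::-1],None,fx=4,fy=4,interpolation=cv2.INTER_CUBIC))
print(tri([d["top"],d["side"]],[red(d["top"])[0],red(d["side"])[0]]))
E
```

```text
[224  93  85] [195  60  55] uint8Traceback (most recent call last):
  File "<stdin>", line 5, in <module>
  File "h.py", line 22, in red
    i=1+np.argmax(s[1:,4]); return c[i],s[i]
        ~~~~~~~~~^^^^^^^^^
    return _wrapfunc(a, 'argmax', axis=axis, out=out, **kwds)
    return bound(*args, **kwds)
ValueError: attempt to get argmax of an empty sequence
```

```bash
sed -i 's/0\.28/0.47/g' h.py
python3 - <<'E'
import pickle
from h import *
d=pickle.load(open("a.pkl","rb"))
t=d["top"]["img"]; cv2.imwrite("pics/b_top.png",cv2.resize(t[110:250,215:390,::-1],None,fx=4,fy=4,interpolation=cv2.INTER_CUBIC))
t=d["side"]["img"]; cv2.imwrite("pics/b_side.png",cv2.resize(t[140:275,205:385,::-1],None,fx=4,fy=4,interpolation=cv2.INTER_CUBIC))
for n in["top","side"]:
    print(n,red(d[n]))
print(tri([d["top"],d["side"]],[red(d["top"])[0],red(d["side"])[0]]))
E
```

```text
top (array([273.90804598, 162.12068966]), array([267, 155,  15,  15, 174], dtype=int32))
side (array([269.375     , 160.72115385]), array([261, 153,  17,  18, 208], dtype=int32))
[0.62437213 0.10465055 0.19898365]
```

View pics/b_top.png

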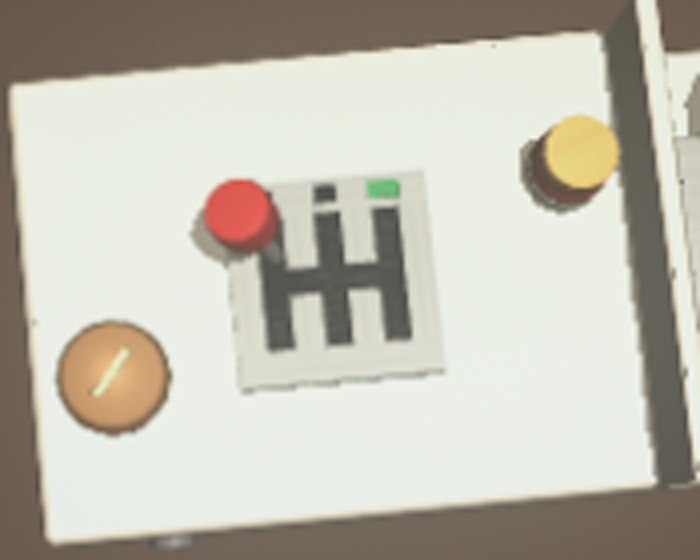

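View pics/b_side.png

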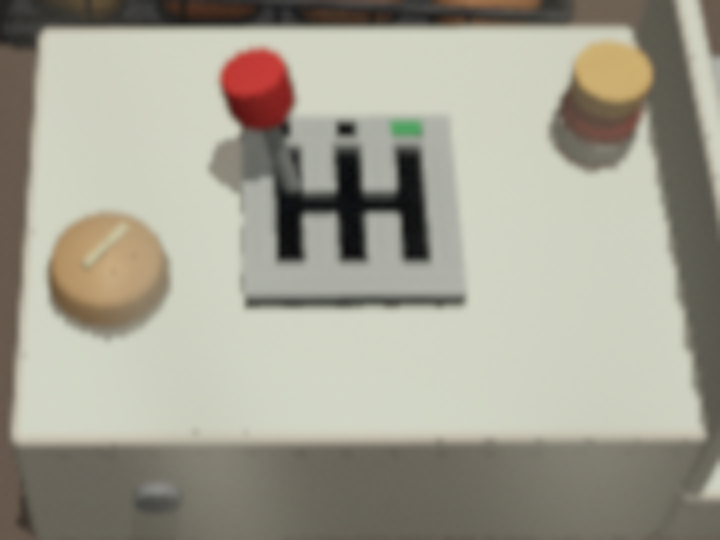

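```bash
cat > m.py <<'E'
import pickle
from h import *
d=pickle.load(open("a.pkl","rb"))
def up(p,o): return (np.array(p,float)+.5)/4-.5+np.array(o)
T=lambda p:up(p,(215,110)); S=lambda p:up(p,(205,140))
for n,f,F,pts in [("top",d["top"],T,[(424,171),(444,372),(242,391)]),("side",d["side"],S,[(450,116),(466,297),(244,299)])]:
    P=plane(f,[F(p) for p in pts],.142)
    c=(P[0]+P[2])/2; a=P[0]-P[1]; b=P[2]-P[1]
    print(n,P[:,:2].round(4),"c",c.round(4),np.linalg.norm(a),np.linalg.norm(b),"yaw",np.degrees([np.arctan2(a[1],a[0]),np.arctan2(-b[0],b[1])]))
P=plane(d["top"],[T(p) for p in[(10,85),(48,543)]],.13);print("deck",P);a=P[0]-P[1];print(np.degrees(np.arctan2(a[1],a[0])),np.linalg.norm(a))
print("lane ends x chan top",plane(d["top"],[T(p) for p in[(325,214),(340,344),(385,208),(398,339),(282,349)]],.142)[:,:2])
print("side",plane(d["side"],[S(p) for p in[(347,150),(352,260),(409,150),(417,259),(290,260)]],.142)[:,:2])
print("roll",plane(d["top"],[T((114,376))],.15),"jar",plane(d["top"],[T((581,152))],.19), "brush..",plane(d["top"],[(181,148),(198,221)],.02))
print("slicer yaw from tunnel")
E
python3 m.py
```

```text
top [[ 0.655   0.0016]
 [ 0.5441 -0.006 ]
 [ 0.5355  0.1036]] c [0.5952 0.0526 0.142 ] 0.11115026646013307 0.10994880410042386 yaw [3.93107003 4.5125196 ]
side [[ 0.6551  0.002 ]
 [ 0.5429 -0.006 ]
 [ 0.5336  0.1043]] c [0.5943 0.0532 0.142 ] 0.11252570057546347 0.11069165778851206 yaw [4.08775286 4.83921571]
deck [[0.70986696 0.22974518 0.13      ]
 [0.45525432 0.20993749 0.13      ]]
4.448389007453467 0.25538194461980523
lane ends x chan top [[0.63178833 0.05655058]
 [0.56021925 0.05005473]
 [0.63467047 0.023628  ]
 [0.56247702 0.01849566]
 [0.55796378 0.08154222]]
side [[0.62862179 0.05627761]
 [0.56041413 0.05141807]
 [0.63106134 0.02362414]
 [0.56344503 0.01864232]
 [0.55809172 0.08267177]]
roll [[0.54382657 0.17231162 0.15      ]] jar [[ 0.65456079 -0.0761361   0.19      ]] brush.. [[0.6960889  0.32907326 0.02      ]
 [0.51629274 0.28679528 0.02      ]]
slicer yaw from tunnel
```

Emit:
send_rows(
  series=[
    {"tz":5,"fingers":1},
    {"tz":7,"tx":4,"ty":-4,"wz":-6,"fingers":1},
    {"tz":7,"tx":7,"ty":-8,"wz":-12,"fingers":1},
    {"tz":7,"tx":10,"ty":-12,"wz":-18,"fingers":1},
    {"tz":7,"tx":13,"ty":-15.6,"wz":-24,"fingers":1},
    {"tz":7,"tx":16,"ty":-19.2,"wz":-30,"fingers":1},
    {"tz":7,"tx":19,"ty":-22.8,"wz":-36,"fingers":1},
    {"tz":7,"tx":22,"ty":-26.4,"wz":-42,"fingers":1},
    {"tz":7,"tx":25,"ty":-30,"wz":-48,"fingers":1},
    {"tz":7,"tx":28,"ty":-33.6,"wz":-54,"fingers":1},
    {"tz":7,"tx":31,"ty":-37.2,"wz":-59.4,"fingers":1},
    {"tz":7,"tx":34,"ty":-40.8,"wz":-59.4,"fingers":1},
    {"tz":7,"tx":37,"ty":-44.4,"wz":-59.4,"fingers":1},
    {"tz":7,"tx":39.5,"ty":-47.3,"wz":-59.4,"fingers":1},
    {"tz":7,"tx":39.5,"ty":-47.3,"wz":-59.4,"fingers":1},
    {"tz":7,"tx":39.5,"ty":-47.3,"wz":-59.4,"fingers":1},
    {"tz":7,"tx":39.5,"ty":-47.3,"wz":-59.4,"fingers":1},
  ],
)

```text
schema error: expected keys tx, ty, tz, wx, wy, wz, fingers
```

```bash
cat >> h.py <<'E'
C=np.array([.595,.0532,0]);Y=np.radians(4.4)
Rs=R.from_euler('z',Y).as_matrix()
def sl(p): return Rs.T@(np.asarray(p)-C)
def wd(p): return Rs@np.asarray(p)+C
def look(tag):
    from workcell import robot,eyes
    o=robot.get_obs();fr={}
    print("t",round(o["time_s"],2),"tcp",o["tcp_pos"].round(4),"slicer",(sl(o["tcp_pos"])*1000).round(1),"F",o["contact_force"].round(1),"grip",round(o["grip_width"],3),"axes z",R.from_quat(o["orientation"]).as_matrix()[:,2].round(3), "xaz",np.degrees(np.arctan2(*R.from_quat(o["orientation"]).as_matrix()[[1,0],0])).round(1))
    for n in["top","side"]:
        fr[n]=eyes.grab_frame(n);
        try: print(n,red(fr[n]))
        except Exception as e: print(n,"no red")
    try:
        k=tri([fr["top"],fr["side"]],[red(fr["top"])[0],red(fr["side"])[0]]);print("knob slicer mm",(sl(k)*1000).round(1))
    except Exception: pass
    t=cv2.resize(fr["top"]["img"][100:250,200:390,::-1],None,fx=2.1,fy=2.8)
    ims=[cv2.resize(fr["top"]["img"][100:250,215:385,::-1],(400,353)),cv2.resize(fr["side"]["img"][120:270,205:375,::-1],(400,353))]
    cv2.imwrite(f"pics/{tag}.png",np.hstack(ims))
E
python3 -c "
from h import *
print(sl([.62437,.10465,.199]))
look('c1')"
```

```text
[0.03323063 0.04904513 0.199     ]
t 0.15 tcp [0.287  0.5824 0.2302] slicer [-266.5  551.3  230.2] F [ 0.7  0.1 -1. ] grip 0.999 axes z [-0.001 -0.002 -1.   ] xaz 153.8
top (array([273.90804598, 162.12068966]), array([267, 155,  15,  15, 174], dtype=int32))
side (array([269.40191388, 160.77511962]), array([261, 153,  17,  18, 209], dtype=int32))
knob slicer mm [ 33.3  49.  198.8]
```

View pics/c1.png

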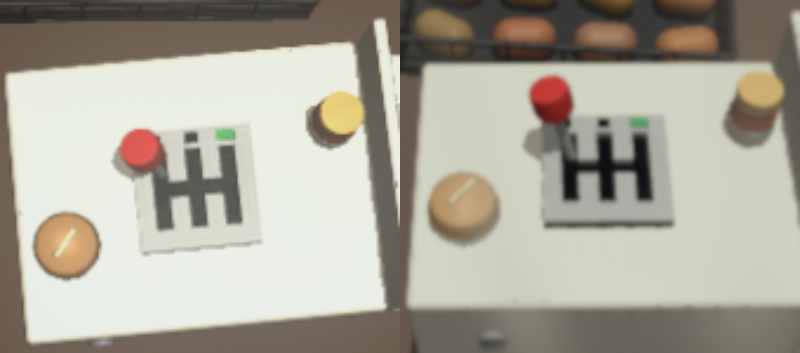

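Emit:
send_rows(
  series=[
    {"tx":0,"ty":0,"tz":5,"wx":0,"wy":0,"wz":0,"fingers":1},
    {"tx":4,"ty":-4,"tz":7,"wx":0,"wy":0,"wz":-6,"fingers":1},
    {"tx":7,"ty":-8,"tz":7,"wx":0,"wy":0,"wz":-12,"fingers":1},
    {"tx":10,"ty":-12,"tz":7,"wx":0,"wy":0,"wz":-18,"fingers":1},
    {"tx":13,"ty":-15.6,"tz":7,"wx":0,"wy":0,"wz":-24,"fingers":1},
    {"tx":16,"ty":-19.2,"tz":7,"wx":0,"wy":0,"wz":-30,"fingers":1},
    {"tx":19,"ty":-22.8,"tz":7,"wx":0,"wy":0,"wz":-36,"fingers":1},
    {"tx":22,"ty":-26.4,"tz":7,"wx":0,"wy":0,"wz":-42,"fingers":1},
    {"tx":25,"ty":-30,"tz":7,"wx":0,"wy":0,"wz":-48,"fingers":1},
    {"tx":28,"ty":-33.6,"tz":7,"wx":0,"wy":0,"wz":-54,"fingers":1},
    {"tx":31,"ty":-37.2,"tz":7,"wx":0,"wy":0,"wz":-59.4,"fingers":1},
    {"tx":34,"ty":-40.8,"tz":7,"wx":0,"wy":0,"wz":-59.4,"fingers":1},
    {"tx":37,"ty":-44.4,"tz":7,"wx":0,"wy":0,"wz":-59.4,"fingers":1},
    {"tx":39.5,"ty":-47.3,"tz":7,"wx":0,"wy":0,"wz":-59.4,"fingers":1},
    {"tx":39.5,"ty":-47.3,"tz":7,"wx":0,"wy":0,"wz":-59.4,"fingers":1},
    {"tx":39.5,"ty":-47.3,"tz":7,"wx":0,"wy":0,"wz":-59.4,"fingers":1},
    {"tx":39.5,"ty":-47.3,"tz":7,"wx":0,"wy":0,"wz":-59.4,"fingers":1},
  ],
)

```text
time_s: 1.95
tcp_pos: [0.6816, 0.1122, 0.3008]
orientation: [0.679, 0.734, 0.0, -0.001]
contact_force: [0.6, 0.1, 0.2]
grip_width: 0.001
```

```bash
python3 -c "
from h import *
look('c2')"
```

```text
t 1.95 tcp [0.6816 0.1122 0.3008] slicer [ 90.8  52.2 300.8] F [0.6 0.1 0.2] grip 0.001 axes z [-0.001  0.001 -1.   ] xaz 94.5
top no red
side no red
```

View pics/c2.png

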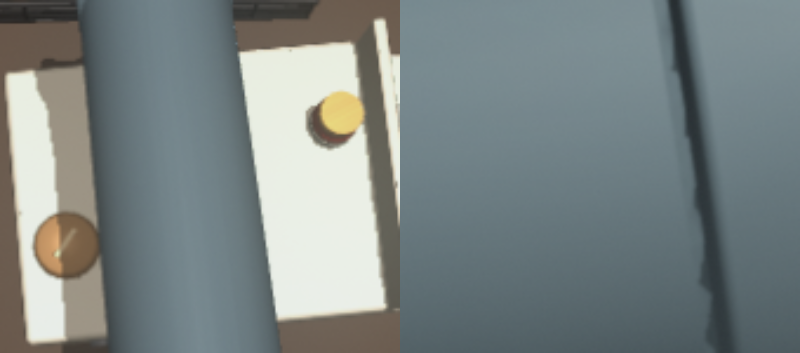

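```bash
cat >> h.py <<'E'
def wrist(tag):
    from workcell import robot,eyes
    o=robot.get_obs(); f=eyes.grab_frame("wrist")
    M=R.from_quat(o["orientation"]).as_matrix(); T=f["tool_from_camera"]
    f["xyz"]=M@T[:3,3]+o["tcp_pos"]; f["rotation"]=R.from_matrix(M@T[:3,:3]).as_quat()
    cv2.imwrite(f"pics/{tag}.png",f["img"][:,:,::-1])
    print("t",round(o["time_s"],2),"slicer",(sl(o["tcp_pos"])*1000).round(1),"F",o["contact_force"].round(1))
    try: print("red",red(f))
    except Exception: print("no red")
    return f,o
E
python3 -c "
from h import *
wrist('c3')"
```

```text
t 2.05 slicer [ 90.7  52.9 301.1] F [ 0.7 -0.1 -1.1]
red (array([170.79855247, 202.67852835]), array([ 148,  180,   46,   47, 1658], dtype=int32))
```

View pics/c3.png

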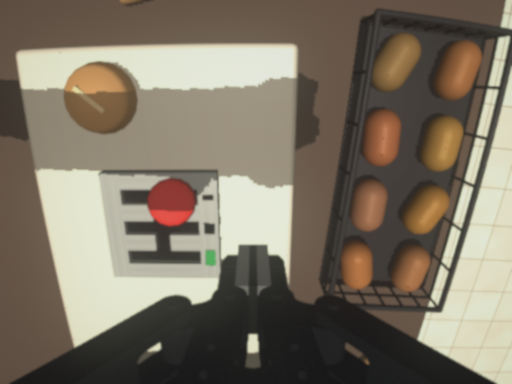

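Run:
```python
from h import *
f,o=wrist('c4')
c,s=red(f)
for z in(.198,.203,.21): print((sl(plane(f,[c],z)[0])*1000).round(1))
for p in plane(f,[(101,172),(217,171),(219,277),(114,277)],.142): print((sl(p)*1000).round(1))
cv2.imwrite("pics/c4b.png",cv2.resize(f["img"][155:290,90:260,::-1],None,fx=4,fy=4,interpolation=cv2.INTER_CUBIC))
```

```text
t 2.1 slicer [ 90.8  52.6 301.2] F [-0.1  0.3 -0.2]
red (array([170.67800729, 202.41251519]), array([ 148,  180,   46,   46, 1646], dtype=int32))
[ 27.   46.1 198. ]
[ 28.3  47.9 203. ]
[ 30.1  50.3 210. ]
[-51.9  56.5 142. ]
[ 57.9  57.4 142. ]
[ 56.5 -55.2 142. ]
[-54.3 -57.  142. ]
```

View pics/c4b.png

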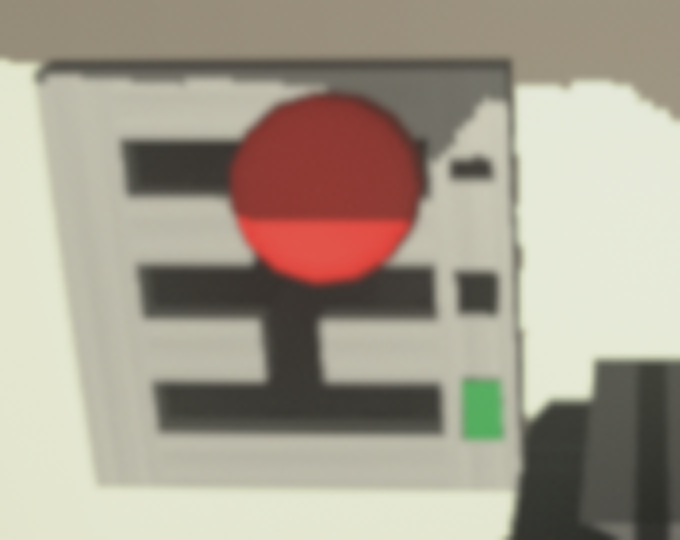

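Emit:
send_rows(
  series=[
    {"tx":0,"ty":0,"tz":-4,"wx":0,"wy":0,"wz":0,"fingers":1},
    {"tx":0,"ty":0,"tz":-8,"wx":0,"wy":0,"wz":0,"fingers":1},
    {"tx":0,"ty":0,"tz":-11.2,"wx":0,"wy":0,"wz":0,"fingers":1},
    {"tx":0,"ty":0,"tz":-11.2,"wx":0,"wy":0,"wz":0,"fingers":1},
    {"tx":0,"ty":0,"tz":-11.2,"wx":0,"wy":0,"wz":0,"fingers":1},
  ],
)

```text
time_s: 2.65
tcp_pos: [0.682, 0.1109, 0.1895]
orientation: [0.679, 0.734, -0.0, -0.0]
contact_force: [0.1, 0.1, 0.9]
grip_width: -0.0
```

Run:
```python
from h import *
f,o=wrist('c5')
```

```text
t 2.65 slicer [ 91.2  50.9 189.5] F [0.1 0.1 0.9]
red (array([108.81635641, 286.16084501]), array([  70,  248,   80,   79, 4781], dtype=int32))
```

View pics/c5.png

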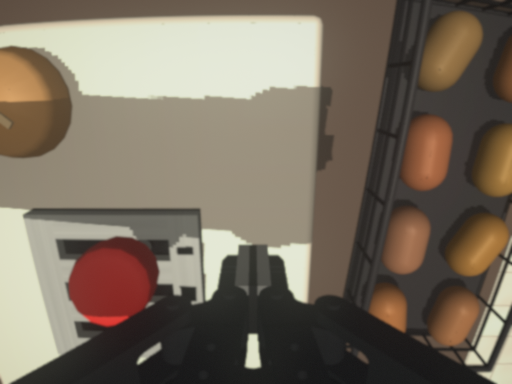

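Emit:
send_rows(
  series=[
    {"tx":-0.6,"ty":-0.05,"tz":0,"wx":0,"wy":0,"wz":0,"fingers":1},
    {"tx":-1.2,"ty":-0.09,"tz":0,"wx":0,"wy":0,"wz":0,"fingers":1},
    {"tx":-1.8,"ty":-0.14,"tz":0,"wx":0,"wy":0,"wz":0,"fingers":1},
    {"tx":-2.2,"ty":-0.17,"tz":0,"wx":0,"wy":0,"wz":0,"fingers":1},
    {"tx":-2.5,"ty":-0.19,"tz":0,"wx":0,"wy":0,"wz":0,"fingers":1},
    {"tx":-2.8,"ty":-0.22,"tz":0,"wx":0,"wy":0,"wz":0,"fingers":1},
    {"tx":-3.1,"ty":-0.24,"tz":0,"wx":0,"wy":0,"wz":0,"fingers":1},
    {"tx":-3.4,"ty":-0.26,"tz":0,"wx":0,"wy":0,"wz":0,"fingers":1},
    {"tx":-3.7,"ty":-0.28,"tz":0,"wx":0,"wy":0,"wz":0,"fingers":1},
    {"tx":-4.0,"ty":-0.31,"tz":0,"wx":0,"wy":0,"wz":0,"fingers":1},
    {"tx":-4.3,"ty":-0.33,"tz":0,"wx":0,"wy":0,"wz":0,"fingers":1},
    {"tx":-4.6,"ty":-0.35,"tz":0,"wx":0,"wy":0,"wz":0,"fingers":1},
    {"tx":-4.6,"ty":-0.35,"tz":0,"wx":0,"wy":0,"wz":0,"fingers":1},
    {"tx":-4.6,"ty":-0.35,"tz":0,"wx":0,"wy":0,"wz":0,"fingers":1},
  ],
)

```text
time_s: 4.1
tcp_pos: [0.6359, 0.1064, 0.1891]
orientation: [0.68, 0.734, -0.0, -0.0]
contact_force: [1.6, 1.6, 2.6]
grip_width: -0.001
```

Run:
```python
from h import *
f,o=wrist('c6')
c,s=red(f)
for z in(.198,.203,.21): print((sl(plane(f,[c],z)[0])*1000).round(1))
```

```text
t 4.1 slicer [ 44.9  49.9 189.1] F [1.6 1.6 2.6]
red (array([175.7676738, 276.5473746]), array([ 137,  248,   80,   60, 3409], dtype=int32))
[  9.6  46.7 198. ]
[ 10.9  49.8 203. ]
[ 12.7  54.1 210. ]
```

View pics/c6.png

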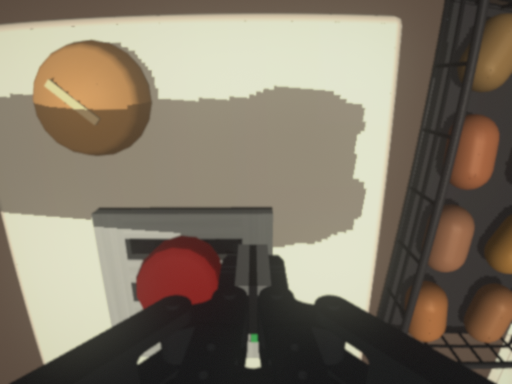

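Emit:
send_rows(
  series=[
    {"tx":-0.3,"ty":-0.02,"tz":0,"wx":0,"wy":0,"wz":0,"fingers":1},
    {"tx":-0.6,"ty":-0.05,"tz":0,"wx":0,"wy":0,"wz":0,"fingers":1},
    {"tx":-0.8,"ty":-0.06,"tz":0,"wx":0,"wy":0,"wz":0,"fingers":1},
    {"tx":-1.0,"ty":-0.08,"tz":0,"wx":0,"wy":0,"wz":0,"fingers":1},
    {"tx":-1.0,"ty":-0.08,"tz":0,"wx":0,"wy":0,"wz":0,"fingers":1},
    {"tx":-1.0,"ty":-0.08,"tz":0,"wx":0,"wy":0,"wz":0,"fingers":1},
  ],
)

```text
time_s: 4.75
tcp_pos: [0.6259, 0.1057, 0.1891]
orientation: [0.68, 0.734, -0.0, -0.0]
contact_force: [1.4, -0.1, 2.8]
grip_width: 0.001
```

Run:
```python
from h import *
f,o=wrist('c7')
c,s=red(f)
for z in(.198,.203,.21): print((sl(plane(f,[c],z)[0])*1000).round(1))
```

```text
t 4.75 slicer [ 34.9  50.  189.1] F [ 1.4 -0.1  2.8]
red (array([175.74701012, 276.66237351]), array([ 138,  249,   79,   58, 3261], dtype=int32))
[ -0.5  46.7 198. ]
[  0.9  49.8 203. ]
[  2.7  54.1 210. ]
```

View pics/c7.png

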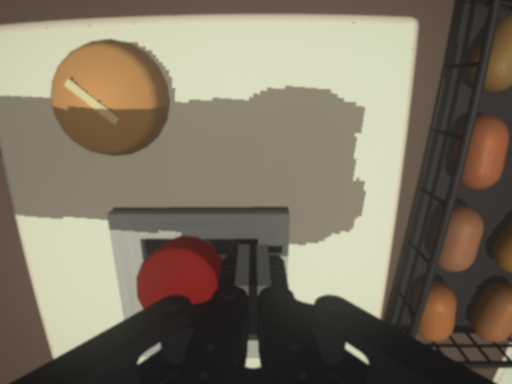

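Emit:
send_rows(
  series=[
    {"tx":1.5,"ty":0.1,"tz":0,"wx":0,"wy":0,"wz":0,"fingers":1},
    {"tx":1.5,"ty":0.1,"tz":4,"wx":0,"wy":0,"wz":0,"fingers":1},
    {"tx":1.5,"ty":0.1,"tz":8,"wx":0,"wy":0,"wz":0,"fingers":1},
    {"tx":0,"ty":2,"tz":11.1,"wx":0,"wy":0,"wz":0,"fingers":1},
    {"tx":-2,"ty":4,"tz":11.1,"wx":0,"wy":0,"wz":0,"fingers":1},
    {"tx":-3.9,"ty":4.7,"tz":11.1,"wx":0,"wy":0,"wz":0,"fingers":1},
    {"tx":-3.9,"ty":4.7,"tz":11.1,"wx":0,"wy":0,"wz":0,"fingers":1},
    {"tx":-3.9,"ty":4.7,"tz":11.1,"wx":0,"wy":0,"wz":0,"fingers":1},
  ],
)

```text
time_s: 5.6
tcp_pos: [0.5861, 0.1523, 0.2991]
orientation: [0.679, 0.734, -0.001, -0.001]
contact_force: [0.7, 0.3, -0.1]
grip_width: 0.002
```

Run:
```python
from h import *
f,o=wrist('c8')
c,s=red(f)
for z in(.198,.203,.21): print((sl(plane(f,[c],z)[0])*1000).round(1))
```

```text
t 5.6 slicer [ -1.3  99.5 299.1] F [ 0.7  0.3 -0.1]
red (array([267.64016736, 246.56903766]), array([249, 239,  33,  18, 239], dtype=int32))
[ 10.8  55.9 198. ]
[ 10.6  58.5 203. ]
[ 10.2  62.  210. ]
```

View pics/c8.png

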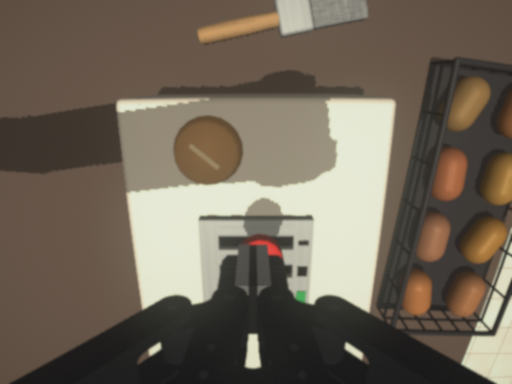

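Emit:
send_rows(
  series=[
    {"tx":0.3,"ty":-4,"tz":1,"wx":0,"wy":0,"wz":0,"fingers":1},
    {"tx":0.6,"ty":-8,"tz":1,"wx":0,"wy":0,"wz":0,"fingers":1},
    {"tx":0.9,"ty":-11,"tz":1,"wx":0,"wy":0,"wz":0,"fingers":1},
    {"tx":0.9,"ty":-11,"tz":1,"wx":0,"wy":0,"wz":0,"fingers":1},
    {"tx":0.9,"ty":-11,"tz":1,"wx":0,"wy":0,"wz":0,"fingers":1},
  ],
)

```text
time_s: 6.15
tcp_pos: [0.5965, 0.0402, 0.3099]
orientation: [0.681, 0.732, -0.0, -0.0]
contact_force: [0.4, 0.3, -0.2]
grip_width: -0.003
```

Run:
```python
from h import *
f,o=wrist('c9')
c,s=red(f)
for z in(.198,.203,.21): print((sl(plane(f,[c],z)[0])*1000).round(1))
cv2.imwrite("pics/c9b.png",cv2.resize(f["img"][120:270,170:340,::-1],None,fx=4,fy=4,interpolation=cv2.INTER_CUBIC))
```

```text
t 6.15 slicer [  0.5 -13.1 309.9] F [ 0.4  0.3 -0.2]
red (array([257.31566952, 107.77891738]), array([ 234,   84,   48,   48, 1755], dtype=int32))
[  4.4  51.6 198. ]
[  4.4  51.9 203. ]
[  4.3  52.4 210. ]
```

View pics/c9b.png

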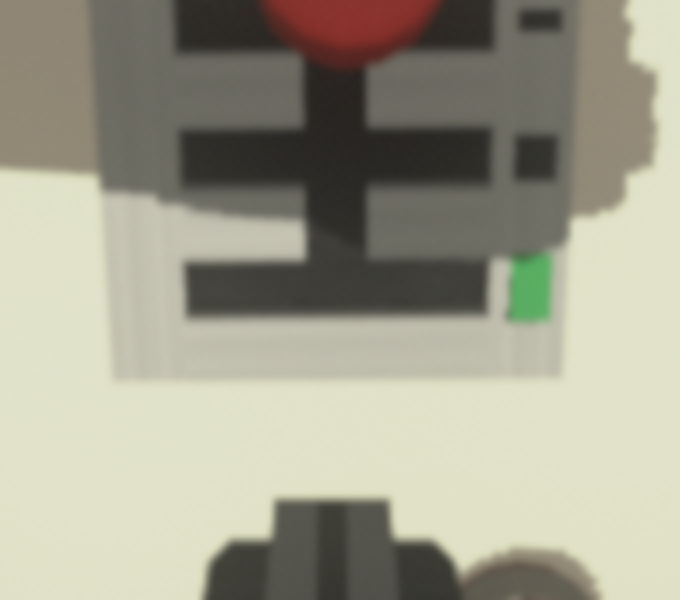

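Run:
```python
from h import *
f,o=wrist('c10')
up=lambda p:(np.array(p,float)+.5)/4-.5+np.array((170,120))
pts=[(306,100),(366,100),(305,225),(368,225),(181,160),(491,160),(186,290),(489,290),(336,104),(336,156+0)]
for p,q in zip(pts,plane(f,[up(p) for p in pts],.142)): print(p,(sl(q)*1000).round(1))
c,s=red(f);print((sl(plane(f,[c],.203)[0])*1000).round(1))
bb=[s[0]+s[2]/2-.5,s[1]+s[3]/2-.5];print((sl(plane(f,[bb],.205)[0])*1000).round(1))
cv2.imwrite("pics/c10b.png",cv2.resize(f["img"][70:220,170:340,::-1],None,fx=4,fy=4,interpolation=cv2.INTER_CUBIC))
```

```text
t 6.2 slicer [  0.6 -10.8 309.7] F [ 0.3  0.7 -0.9]
red (array([257.71099597, 111.52043754]), array([ 235,   87,   47,   49, 1737], dtype=int32))
(306, 100) [ -5.4  17.1 142. ]
(366, 100) [  8.6  17.  142. ]
(305, 225) [ -5.8 -13.  142. ]
(368, 225) [  9.2 -13.  142. ]
(181, 160) [-34.9   2.9 142. ]
(491, 160) [ 38.1   2.8 142. ]
(186, 290) [-34.9 -29.2 142. ]
(489, 290) [ 38.7 -29.3 142. ]
(336, 104) [  1.6  16.1 142. ]
(336, 156) [  1.6   3.8 142. ]
[  4.5  51.6 203. ]
[  4.6  52.1 205. ]
```

View pics/c10b.png

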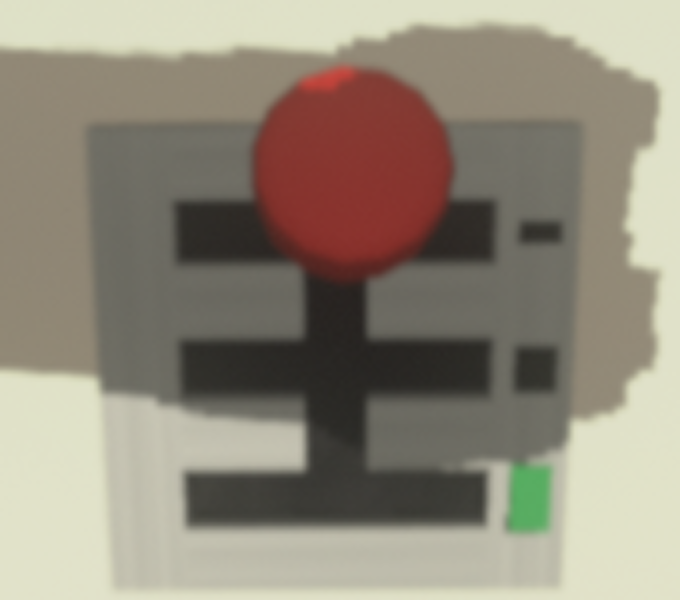

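Emit:
send_rows(
  series=[
    {"tx":4,"ty":2,"tz":0,"wx":0,"wy":0,"wz":0,"fingers":1},
    {"tx":5.3,"ty":6.4,"tz":0,"wx":0,"wy":0,"wz":0,"fingers":1},
    {"tx":5.3,"ty":6.4,"tz":0,"wx":0,"wy":0,"wz":0,"fingers":1},
    {"tx":5.3,"ty":6.4,"tz":-4,"wx":0,"wy":0,"wz":0,"fingers":1},
    {"tx":5.3,"ty":6.4,"tz":-8,"wx":0,"wy":0,"wz":0,"fingers":1},
    {"tx":5.3,"ty":6.4,"tz":-12.1,"wx":0,"wy":0,"wz":0,"fingers":1},
    {"tx":5.3,"ty":6.4,"tz":-12.1,"wx":0,"wy":0,"wz":0,"fingers":1},
    {"tx":4.6,"ty":6.4,"tz":-12.1,"wx":0,"wy":0,"wz":0,"fingers":1},
    {"tx":4.0,"ty":6.3,"tz":-12.1,"wx":0,"wy":0,"wz":0,"fingers":1},
    {"tx":3.5,"ty":6.3,"tz":-12.1,"wx":0,"wy":0,"wz":0,"fingers":1},
    {"tx":3.1,"ty":6.3,"tz":-12.1,"wx":0,"wy":0,"wz":0,"fingers":1},
    {"tx":2.9,"ty":6.3,"tz":-12.1,"wx":0,"wy":0,"wz":0,"fingers":1},
    {"tx":2.75,"ty":6.3,"tz":-12.1,"wx":0,"wy":0,"wz":0,"fingers":1},
    {"tx":2.75,"ty":6.3,"tz":-12.1,"wx":0,"wy":0,"wz":0,"fingers":1},
    {"tx":2.75,"ty":6.3,"tz":-12.1,"wx":0,"wy":0,"wz":0,"fingers":1},
    {"tx":4.5,"ty":6.4,"tz":-12.1,"wx":0,"wy":0,"wz":0,"fingers":1},
    {"tx":5.3,"ty":6.4,"tz":-9,"wx":0,"wy":0,"wz":0,"fingers":1},
    {"tx":5.3,"ty":6.4,"tz":-4,"wx":0,"wy":0,"wz":0,"fingers":1},
    {"tx":5.3,"ty":6.4,"tz":0,"wx":0,"wy":0,"wz":0,"fingers":1},
    {"tx":5.3,"ty":6.4,"tz":0,"wx":0,"wy":0,"wz":0,"fingers":1},
  ],
)

```text
time_s: 8.25
tcp_pos: [0.6524, 0.1066, 0.3172]
orientation: [0.68, 0.733, 0.004, 0.003]
contact_force: [0.3, -0.6, 0.1]
grip_width: 0.004
```

Emit:
send_rows(
  series=[
    {"tx":-4,"ty":-2,"tz":0,"wx":0,"wy":0,"wz":0,"fingers":1},
    {"tx":-5.3,"ty":-6.4,"tz":0,"wx":0,"wy":0,"wz":0,"fingers":1},
    {"tx":-5.3,"ty":-6.4,"tz":0,"wx":0,"wy":0,"wz":0,"fingers":1},
    {"tx":-5.3,"ty":-6.4,"tz":0,"wx":0,"wy":0,"wz":0,"fingers":1},
  ],
)

```text
time_s: 8.65
tcp_pos: [0.5949, 0.0406, 0.3093]
orientation: [0.681, 0.732, -0.001, -0.001]
contact_force: [-0.1, 1.3, -0.7]
grip_width: 0.006
```

Run:
```python
from h import *
f,o=wrist('c11')
c,s=red(f);print((sl(plane(f,[c],.203)[0])*1000).round(1))
cv2.imwrite("pics/c11b.png",cv2.resize(f["img"][70:220,170:340,::-1],None,fx=4,fy=4,interpolation=cv2.INTER_CUBIC))
```

```text
t 8.65 slicer [ -1.1 -12.5 309.3] F [-0.1  1.3 -0.7]
red (array([258.92320819, 108.66837315]), array([ 236,   85,   47,   48, 1758], dtype=int32))
[  3.7  51.9 203. ]
```

View pics/c11b.png

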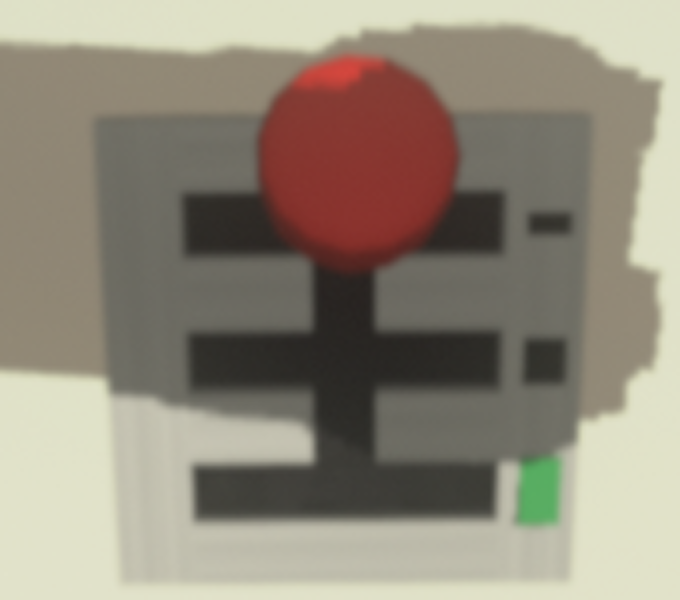

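Run:
```python
from h import *
f,o=wrist('c12')
im=f["img"]
# measure bright/dark of channel at rows between lanes 2 and 3 / 1 and 2
g=cv2.cvtColor(im,cv2.COLOR_RGB2GRAY).astype(float)
for r in (140,143,172,175):
    row=g[r,225:285]; d=np.diff(row); a=np.argmin(d)+225.5; b=np.argmax(d)+225.5
    q=plane(f,[(a,r),(b,r)],.142); print(r,a,b,[(sl(x)*1000).round(1)[:2] for x in q], ((sl(q.mean(0)))*1000).round(1)[:2])
c,s=red(f);print(c,(sl(plane(f,[c],.203)[0])*1000).round(1),(sl(f["xyz"])*1000).round(1))
```

```text
t 8.7 slicer [ -0.4 -10.5 309.3] F [-0.2  1.   0.6]
red (array([258.17431193, 112.09977064]), array([ 235,   88,   48,   48, 1744], dtype=int32))
140 246.5 262.5 [array([-6.2, 21.8]), array([ 8.6, 21.8])] [ 1.2 21.8]
143 246.5 262.5 [array([-6.2, 19. ]), array([ 8.7, 19. ])] [ 1.2 19. ]
172 247.5 262.5 [array([-5.4, -8.7]), array([ 8.9, -8.7])] [ 1.7 -8.7]
175 246.5 262.5 [array([ -6.4, -11.6]), array([  8.9, -11.6])] [  1.3 -11.6]
[258.17431193 112.09977064] [  3.7  51.6 203. ] [2.00e-01 6.99e+01 4.53e+02]
```

Emit:
send_rows(
  series=[
    {"tx":-0.3,"ty":5,"tz":0,"wx":0,"wy":0,"wz":0,"fingers":1},
    {"tx":-0.7,"ty":10,"tz":0,"wx":0,"wy":0,"wz":0,"fingers":1},
    {"tx":-0.7,"ty":11.2,"tz":0,"wx":0,"wy":0,"wz":0,"fingers":1},
    {"tx":-0.7,"ty":11.2,"tz":0,"wx":0,"wy":0,"wz":0,"fingers":1},
    {"tx":-0.7,"ty":11.2,"tz":-4,"wx":0,"wy":0,"wz":0,"fingers":1},
    {"tx":-0.7,"ty":11.2,"tz":-8,"wx":0,"wy":0,"wz":0,"fingers":1},
    {"tx":-0.7,"ty":11.2,"tz":-12.1,"wx":0,"wy":0,"wz":0,"fingers":1},
    {"tx":-0.7,"ty":11.2,"tz":-12.1,"wx":0,"wy":0,"wz":0,"fingers":1},
    {"tx":-0.6,"ty":10.4,"tz":-12.1,"wx":0,"wy":0,"wz":0,"fingers":1},
    {"tx":-0.6,"ty":9.8,"tz":-12.1,"wx":0,"wy":0,"wz":0,"fingers":1},
    {"tx":-0.5,"ty":9.4,"tz":-12.1,"wx":0,"wy":0,"wz":0,"fingers":1},
    {"tx":-0.5,"ty":9.0,"tz":-12.1,"wx":0,"wy":0,"wz":0,"fingers":1},
    {"tx":-0.5,"ty":8.6,"tz":-12.1,"wx":0,"wy":0,"wz":0,"fingers":1},
    {"tx":-0.5,"ty":8.3,"tz":-12.1,"wx":0,"wy":0,"wz":0,"fingers":1},
    {"tx":-0.5,"ty":8.1,"tz":-12.1,"wx":0,"wy":0,"wz":0,"fingers":1},
    {"tx":-0.5,"ty":8.1,"tz":-12.1,"wx":0,"wy":0,"wz":0,"fingers":1},
  ],
)

```text
time_s: 10.35
tcp_pos: [0.5915, 0.1239, 0.1896]
orientation: [0.68, 0.734, 0.0, 0.0]
contact_force: [0.4, 3.8, 1.9]
grip_width: -0.005
```

Run:
```python
from h import *
f,o=wrist('c13')
```

```text
t 10.35 slicer [  1.9  70.8 189.6] F [0.4 3.8 1.9]
red (array([252.21989529, 360.62827225]), array([245, 353,  16,  15, 191], dtype=int32))
```

View pics/c13.png

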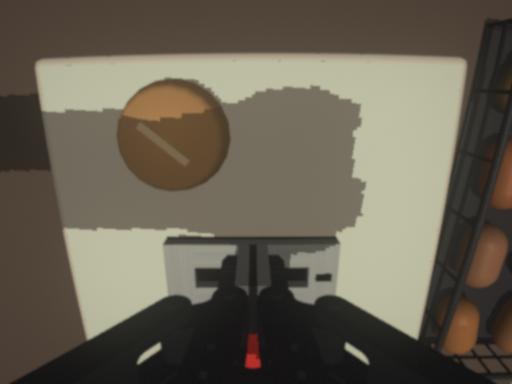

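Emit:
send_rows(
  series=[
    {"tx":0.0,"ty":-0.3,"tz":0,"wx":0,"wy":0,"wz":0,"fingers":1},
    {"tx":0.0,"ty":-0.6,"tz":0,"wx":0,"wy":0,"wz":0,"fingers":1},
    {"tx":0.1,"ty":-0.9,"tz":0,"wx":0,"wy":0,"wz":0,"fingers":1},
    {"tx":0.1,"ty":-1.2,"tz":0,"wx":0,"wy":0,"wz":0,"fingers":1},
    {"tx":0.1,"ty":-1.2,"tz":0,"wx":0,"wy":0,"wz":0,"fingers":1},
  ],
)

```text
time_s: 10.9
tcp_pos: [0.5921, 0.1104, 0.189]
orientation: [0.68, 0.733, -0.001, 0.0]
contact_force: [0.2, 2.0, 2.6]
grip_width: -0.002
```

Emit:
send_rows(
  series=[
    {"tx":0.0,"ty":-0.4,"tz":0,"wx":0,"wy":0,"wz":0,"fingers":1},
    {"tx":0.1,"ty":-0.8,"tz":0,"wx":0,"wy":0,"wz":0,"fingers":1},
    {"tx":0.1,"ty":-1.2,"tz":0,"wx":0,"wy":0,"wz":0,"fingers":1},
    {"tx":0.1,"ty":-1.6,"tz":0,"wx":0,"wy":0,"wz":0,"fingers":1},
    {"tx":0.2,"ty":-2.0,"tz":0,"wx":0,"wy":0,"wz":0,"fingers":1},
    {"tx":0.2,"ty":-2.3,"tz":0,"wx":0,"wy":0,"wz":0,"fingers":1},
    {"tx":0.2,"ty":-2.6,"tz":0,"wx":0,"wy":0,"wz":0,"fingers":1},
    {"tx":0.2,"ty":-2.6,"tz":0,"wx":0,"wy":0,"wz":0,"fingers":1},
  ],
)

```text
time_s: 11.7
tcp_pos: [0.5943, 0.0846, 0.1892]
orientation: [0.68, 0.733, -0.0, 0.0]
contact_force: [0.5, 0.8, 0.3]
grip_width: -0.001
```

Emit:
send_rows(
  series=[
    {"tx":0.0,"ty":-0.3,"tz":0,"wx":0,"wy":0,"wz":0,"fingers":1},
    {"tx":0.1,"ty":-0.6,"tz":0,"wx":0,"wy":0,"wz":0,"fingers":1},
    {"tx":0.1,"ty":-0.9,"tz":0,"wx":0,"wy":0,"wz":0,"fingers":1},
    {"tx":0.1,"ty":-1.2,"tz":0,"wx":0,"wy":0,"wz":0,"fingers":1},
    {"tx":0.1,"ty":-1.5,"tz":0,"wx":0,"wy":0,"wz":0,"fingers":1},
    {"tx":0.2,"ty":-1.8,"tz":0,"wx":0,"wy":0,"wz":0,"fingers":1},
    {"tx":0.2,"ty":-2.1,"tz":0,"wx":0,"wy":0,"wz":0,"fingers":1},
    {"tx":0.2,"ty":-2.4,"tz":0,"wx":0,"wy":0,"wz":0,"fingers":1},
    {"tx":0.2,"ty":-2.4,"tz":0,"wx":0,"wy":0,"wz":0,"fingers":1},
  ],
)

```text
time_s: 12.6
tcp_pos: [0.5963, 0.0607, 0.1892]
orientation: [0.68, 0.733, -0.0, 0.0]
contact_force: [0.4, 1.9, 0.7]
grip_width: -0.001
```

Run:
```python
from h import *
f,o=wrist('c14')
```

```text
t 12.6 slicer [  1.9   7.3 189.2] F [0.4 1.9 0.7]
red (array([251.83, 364.04]), array([245, 359,  16,  10, 100], dtype=int32))
```

View pics/c14.png

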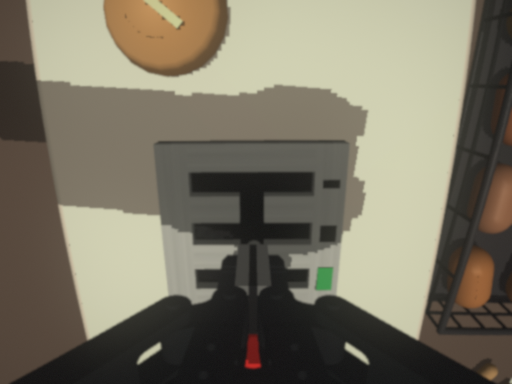

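Emit:
send_rows(
  series=[
    {"tx":0.0,"ty":-0.3,"tz":0,"wx":0,"wy":0,"wz":0,"fingers":1},
    {"tx":0.1,"ty":-0.6,"tz":0,"wx":0,"wy":0,"wz":0,"fingers":1},
    {"tx":0.1,"ty":-0.9,"tz":0,"wx":0,"wy":0,"wz":0,"fingers":1},
    {"tx":0.1,"ty":-1.2,"tz":0,"wx":0,"wy":0,"wz":0,"fingers":1},
    {"tx":0.1,"ty":-1.5,"tz":0,"wx":0,"wy":0,"wz":0,"fingers":1},
    {"tx":0.1,"ty":-1.8,"tz":0,"wx":0,"wy":0,"wz":0,"fingers":1},
    {"tx":0.1,"ty":-1.8,"tz":0,"wx":0,"wy":0,"wz":0,"fingers":1},
  ],
)

```text
time_s: 13.35
tcp_pos: [0.5969, 0.0428, 0.1889]
orientation: [0.68, 0.733, -0.001, -0.0]
contact_force: [0.5, 1.3, -0.7]
grip_width: 0.004
```

Emit:
send_rows(
  series=[
    {"tx":0.0,"ty":-0.2,"tz":0,"wx":0,"wy":0,"wz":0,"fingers":1},
    {"tx":0.0,"ty":-0.4,"tz":0,"wx":0,"wy":0,"wz":0,"fingers":1},
    {"tx":0.0,"ty":-0.4,"tz":0,"wx":0,"wy":0,"wz":0,"fingers":1},
  ],
)

```text
time_s: 13.65
tcp_pos: [0.597, 0.0394, 0.1891]
orientation: [0.68, 0.733, -0.0, -0.0]
contact_force: [0.8, 2.8, -1.4]
grip_width: -0.0
```

Emit:
send_rows(
  series=[
    {"tx":0.0,"ty":-0.15,"tz":0,"wx":0,"wy":0,"wz":0,"fingers":1},
    {"tx":0.0,"ty":-0.25,"tz":0,"wx":0,"wy":0,"wz":0,"fingers":1},
    {"tx":0.0,"ty":-0.25,"tz":0,"wx":0,"wy":0,"wz":0,"fingers":1},
  ],
)

```text
time_s: 13.95
tcp_pos: [0.5971, 0.0371, 0.1892]
orientation: [0.68, 0.733, -0.0, -0.0]
contact_force: [0.2, 2.2, -1.8]
grip_width: -0.001
```

Run:
```python
from h import *
look('d1')
wrist('d1w')
```

```text
t 13.95 tcp [0.5971 0.0371 0.1892] slicer [  0.9 -16.2 189.2] F [ 0.2  2.2 -1.8] grip -0.001 axes z [-0. -0. -1.] xaz 94.4
top no red
side no red
t 14.05 slicer [  0.9 -16.2 189.3] F [ 0.4  2.  -1.5]
red (array([252.625     , 356.28040541]), array([245, 340,  16,  29, 296], dtype=int32))
```

View pics/d1.png

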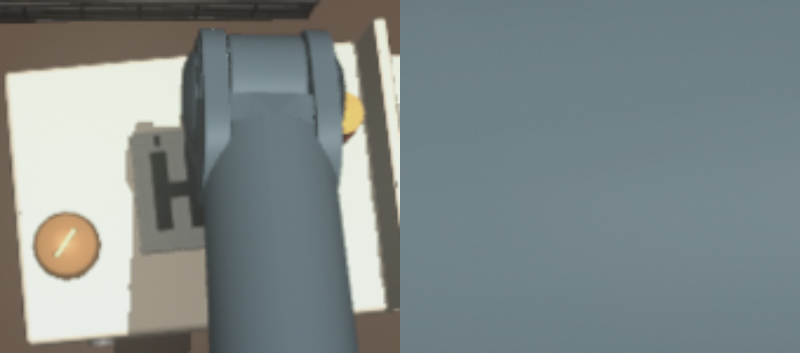

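Arm hides the lever in the fixed views; gate lanes 1 and 2 are empty. Continue in small steps until the force rises.

Emit:
send_rows(
  series=[
    {"tx":0.0,"ty":-0.1,"tz":0,"wx":0,"wy":0,"wz":0,"fingers":1},
    {"tx":0.0,"ty":-0.2,"tz":0,"wx":0,"wy":0,"wz":0,"fingers":1},
    {"tx":0.0,"ty":-0.2,"tz":0,"wx":0,"wy":0,"wz":0,"fingers":1},
  ],
)

```text
time_s: 14.4
tcp_pos: [0.5972, 0.0351, 0.1892]
orientation: [0.68, 0.734, -0.0, -0.0]
contact_force: [0.5, 2.5, -2.1]
grip_width: -0.001
```

Emit:
send_rows(
  series=[
    {"tx":0.0,"ty":-0.1,"tz":0,"wx":0,"wy":0,"wz":0,"fingers":1},
    {"tx":0.0,"ty":-0.1,"tz":0,"wx":0,"wy":0,"wz":0,"fingers":1},
  ],
)

```text
time_s: 14.6
tcp_pos: [0.5972, 0.0341, 0.1892]
orientation: [0.68, 0.733, -0.0, -0.0]
contact_force: [-0.3, 2.4, -1.6]
grip_width: 0.001
```

Emit:
send_rows(
  series=[
    {"tx":0.0,"ty":-0.1,"tz":0,"wx":0,"wy":0,"wz":0,"fingers":1},
    {"tx":0.0,"ty":-0.1,"tz":0,"wx":0,"wy":0,"wz":0,"fingers":1},
  ],
)

```text
time_s: 14.8
tcp_pos: [0.5973, 0.0332, 0.1893]
orientation: [0.68, 0.733, -0.0, -0.0]
contact_force: [-0.2, 3.5, -2.7]
grip_width: 0.002
```

Emit:
send_rows(
  series=[
    {"tx":0.0,"ty":-0.1,"tz":0,"wx":0,"wy":0,"wz":0,"fingers":1},
    {"tx":0.0,"ty":-0.1,"tz":0,"wx":0,"wy":0,"wz":0,"fingers":1},
  ],
)

```text
time_s: 15.0
tcp_pos: [0.5972, 0.0327, 0.1892]
orientation: [0.68, 0.734, 0.0, -0.0]
contact_force: [-0.3, 3.5, -2.5]
grip_width: -0.005
```

Emit:
send_rows(
  series=[
    {"tx":0.0,"ty":-0.1,"tz":0,"wx":0,"wy":0,"wz":0,"fingers":1},
    {"tx":0.0,"ty":-0.1,"tz":0,"wx":0,"wy":0,"wz":0,"fingers":1},
  ],
)

```text
time_s: 15.2
tcp_pos: [0.5972, 0.0323, 0.1892]
orientation: [0.679, 0.734, 0.0, -0.0]
contact_force: [0.3, 5.2, -2.3]
grip_width: -0.002
```

Emit:
send_rows(
  series=[
    {"tx":0.0,"ty":-0.1,"tz":0,"wx":0,"wy":0,"wz":0,"fingers":1},
    {"tx":0.0,"ty":-0.1,"tz":0,"wx":0,"wy":0,"wz":0,"fingers":1},
  ],
)

```text
time_s: 15.4
tcp_pos: [0.5972, 0.0321, 0.1892]
orientation: [0.679, 0.734, 0.001, -0.001]
contact_force: [0.7, 5.0, -3.1]
grip_width: -0.005
```

Emit:
send_rows(
  series=[
    {"tx":0.0,"ty":1,"tz":0,"wx":0,"wy":0,"wz":0,"fingers":1},
    {"tx":0.0,"ty":1.5,"tz":4,"wx":0,"wy":0,"wz":0,"fingers":1},
    {"tx":0.0,"ty":1.5,"tz":8,"wx":0,"wy":0,"wz":0,"fingers":1},
    {"tx":-1,"ty":1,"tz":11.1,"wx":0,"wy":0,"wz":0,"fingers":1},
    {"tx":-5,"ty":-1,"tz":11.1,"wx":0,"wy":0,"wz":0,"fingers":1},
    {"tx":-7.3,"ty":-3.2,"tz":11.1,"wx":0,"wy":0,"wz":0,"fingers":1},
    {"tx":-7.3,"ty":-3.2,"tz":11.1,"wx":0,"wy":0,"wz":0,"fingers":1},
    {"tx":-7.3,"ty":-3.2,"tz":11.1,"wx":0,"wy":0,"wz":0,"fingers":1},
  ],
)

```text
time_s: 16.2
tcp_pos: [0.5246, -0.0041, 0.3013]
orientation: [0.681, 0.732, 0.001, 0.001]
contact_force: [0.7, 0.1, 0.9]
grip_width: -0.001
```

Run:
```python
from h import *
f,o=wrist('d2')
c,s=red(f);print((sl(plane(f,[c],.203)[0])*1000).round(1))
```

```text
t 16.2 slicer [-74.6 -51.8 301.3] F [0.7 0.1 0.9]
red (array([359.98855508, 200.40343348]), array([ 339,  172,   42,   51, 1398], dtype=int32))
[  8.3 -55.3 203. ]
```

View pics/d2.png

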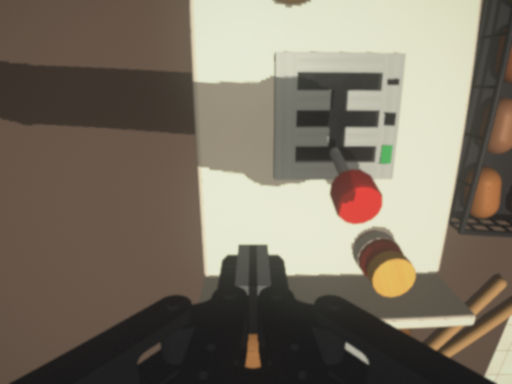

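Emit:
send_rows(
  series=[
    {"tx":0,"ty":0,"tz":-4,"wx":0,"wy":0,"wz":0,"fingers":1},
    {"tx":0,"ty":0,"tz":-8,"wx":0,"wy":0,"wz":0,"fingers":1},
    {"tx":0,"ty":0,"tz":-11.4,"wx":0,"wy":0,"wz":0,"fingers":1},
    {"tx":0,"ty":0,"tz":-11.4,"wx":0,"wy":0,"wz":0,"fingers":1},
    {"tx":1,"ty":0.1,"tz":-11.4,"wx":0,"wy":0,"wz":0,"fingers":1},
    {"tx":2,"ty":0.2,"tz":-11.4,"wx":0,"wy":0,"wz":0,"fingers":1},
    {"tx":2.7,"ty":0.2,"tz":-11.4,"wx":0,"wy":0,"wz":0,"fingers":1},
    {"tx":3.2,"ty":0.2,"tz":-11.4,"wx":0,"wy":0,"wz":0,"fingers":1},
    {"tx":3.6,"ty":0.3,"tz":-11.4,"wx":0,"wy":0,"wz":0,"fingers":1},
    {"tx":4,"ty":0.3,"tz":-11.4,"wx":0,"wy":0,"wz":0,"fingers":1},
    {"tx":4.4,"ty":0.3,"tz":-11.4,"wx":0,"wy":0,"wz":0,"fingers":1},
    {"tx":4.8,"ty":0.4,"tz":-11.4,"wx":0,"wy":0,"wz":0,"fingers":1},
    {"tx":4.8,"ty":0.4,"tz":-11.4,"wx":0,"wy":0,"wz":0,"fingers":1},
  ],
)

```text
time_s: 17.55
tcp_pos: [0.5723, 0.0019, 0.1862]
orientation: [0.68, 0.733, -0.0, -0.0]
contact_force: [-0.1, -0.6, 1.5]
grip_width: 0.004
```

Emit:
send_rows(
  series=[
    {"tx":0.4,"ty":0,"tz":0,"wx":0,"wy":0,"wz":0,"fingers":1},
    {"tx":0.8,"ty":0.1,"tz":0,"wx":0,"wy":0,"wz":0,"fingers":1},
    {"tx":1.2,"ty":0.1,"tz":0,"wx":0,"wy":0,"wz":0,"fingers":1},
    {"tx":1.6,"ty":0.1,"tz":0,"wx":0,"wy":0,"wz":0,"fingers":1},
    {"tx":1.6,"ty":0.1,"tz":0,"wx":0,"wy":0,"wz":0,"fingers":1},
  ],
)

```text
time_s: 18.05
tcp_pos: [0.5897, 0.0034, 0.1864]
orientation: [0.68, 0.734, 0.001, 0.001]
contact_force: [-1.4, -0.2, 1.2]
grip_width: -0.005
```

Run:
```python
from h import *
f,o=wrist('d3')
```

```text
t 18.05 slicer [ -9.2 -49.3 186.4] F [-1.4 -0.2  1.2]
red (array([337.55527638, 290.34254606]), array([ 298,  276,   70,   33, 1194], dtype=int32))
```

View pics/d3.png

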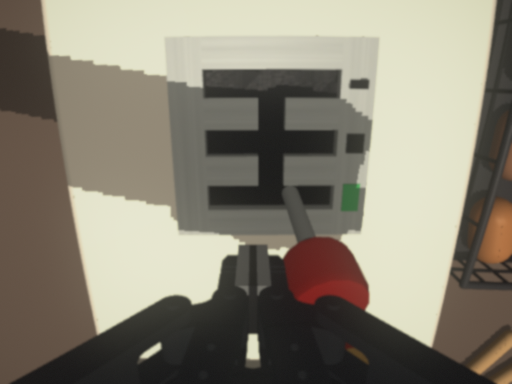

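Emit:
send_rows(
  series=[
    {"tx":0.3,"ty":0,"tz":0,"wx":0,"wy":0,"wz":0,"fingers":1},
    {"tx":0.6,"ty":0,"tz":0,"wx":0,"wy":0,"wz":0,"fingers":1},
    {"tx":0.9,"ty":0.1,"tz":0,"wx":0,"wy":0,"wz":0,"fingers":1},
    {"tx":1.2,"ty":0.1,"tz":0,"wx":0,"wy":0,"wz":0,"fingers":1},
    {"tx":1.5,"ty":0.1,"tz":0,"wx":0,"wy":0,"wz":0,"fingers":1},
    {"tx":1.5,"ty":0.1,"tz":0,"wx":0,"wy":0,"wz":0,"fingers":1},
  ],
)

```text
time_s: 18.7
tcp_pos: [0.6038, 0.0048, 0.1858]
orientation: [0.679, 0.734, 0.0, 0.0]
contact_force: [-1.9, 0.5, -0.3]
grip_width: -0.001
```

Emit:
send_rows(
  series=[
    {"tx":0.15,"ty":0,"tz":0,"wx":0,"wy":0,"wz":0,"fingers":1},
    {"tx":0.3,"ty":0,"tz":0,"wx":0,"wy":0,"wz":0,"fingers":1},
    {"tx":0.3,"ty":0,"tz":0,"wx":0,"wy":0,"wz":0,"fingers":1},
  ],
)

```text
time_s: 19.0
tcp_pos: [0.606, 0.0048, 0.1857]
orientation: [0.679, 0.734, -0.0, -0.0]
contact_force: [-2.8, -0.2, -1.6]
grip_width: 0.0
```

Emit:
send_rows(
  series=[
    {"tx":0.1,"ty":0,"tz":0,"wx":0,"wy":0,"wz":0,"fingers":1},
    {"tx":0.2,"ty":0,"tz":0,"wx":0,"wy":0,"wz":0,"fingers":1},
    {"tx":0.2,"ty":0,"tz":0,"wx":0,"wy":0,"wz":0,"fingers":1},
  ],
)

```text
time_s: 19.3
tcp_pos: [0.6081, 0.0046, 0.1859]
orientation: [0.679, 0.734, -0.0, -0.0]
contact_force: [-3.4, 0.6, -1.1]
grip_width: 0.003
```

Emit:
send_rows(
  series=[
    {"tx":0.1,"ty":0,"tz":0,"wx":0,"wy":0,"wz":0,"fingers":1},
    {"tx":0.2,"ty":0,"tz":0,"wx":0,"wy":0,"wz":0,"fingers":1},
    {"tx":0.2,"ty":0,"tz":0,"wx":0,"wy":0,"wz":0,"fingers":1},
  ],
)

```text
time_s: 19.6
tcp_pos: [0.6106, 0.0041, 0.1863]
orientation: [0.68, 0.734, 0.0, 0.0]
contact_force: [-3.8, 0.9, -1.1]
grip_width: -0.0
```

Emit:
send_rows(
  series=[
    {"tx":0.1,"ty":0,"tz":0,"wx":0,"wy":0,"wz":0,"fingers":1},
    {"tx":0.1,"ty":0,"tz":0,"wx":0,"wy":0,"wz":0,"fingers":1},
  ],
)

```text
time_s: 19.8
tcp_pos: [0.6115, 0.0041, 0.1863]
orientation: [0.68, 0.734, 0.0, 0.0]
contact_force: [-4.9, 0.8, -1.1]
grip_width: 0.001
```

Emit:
send_rows(
  series=[
    {"tx":0.1,"ty":0,"tz":0,"wx":0,"wy":0,"wz":0,"fingers":1},
    {"tx":0.1,"ty":0,"tz":0,"wx":0,"wy":0,"wz":0,"fingers":1},
  ],
)

```text
time_s: 20.0
tcp_pos: [0.6126, 0.0041, 0.1864]
orientation: [0.68, 0.734, 0.0, 0.0]
contact_force: [-3.4, 0.3, -1.6]
grip_width: -0.002
```

Emit:
send_rows(
  series=[
    {"tx":0.1,"ty":0,"tz":0,"wx":0,"wy":0,"wz":0,"fingers":1},
    {"tx":0.1,"ty":0,"tz":0,"wx":0,"wy":0,"wz":0,"fingers":1},
  ],
)

```text
time_s: 20.2
tcp_pos: [0.6136, 0.0042, 0.1863]
orientation: [0.68, 0.734, 0.0, 0.0]
contact_force: [-3.7, 1.4, -1.7]
grip_width: -0.003
```

Run:
```python
from h import *
f,o=wrist('d4')
```

```text
t 20.2 slicer [ 14.7 -50.3 186.3] F [-3.7  1.4 -1.7]
red (array([334.35222222, 283.75388889]), array([ 297,  264,   69,   40, 1800], dtype=int32))
```

View pics/d4.png

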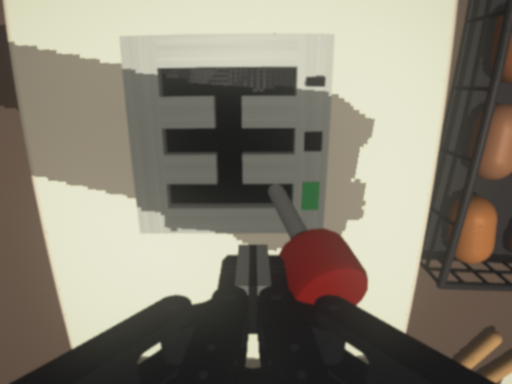

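Stick (275,190) is near the slot's front end (~293). Keep nudging.

Emit:
send_rows(
  series=[
    {"tx":0.1,"ty":0,"tz":0,"wx":0,"wy":0,"wz":0,"fingers":1},
    {"tx":0.2,"ty":0,"tz":0,"wx":0,"wy":0,"wz":0,"fingers":1},
    {"tx":0.2,"ty":0,"tz":0,"wx":0,"wy":0,"wz":0,"fingers":1},
  ],
)

```text
time_s: 20.55
tcp_pos: [0.6153, 0.0043, 0.1861]
orientation: [0.68, 0.734, -0.0, -0.0]
contact_force: [-4.6, 0.6, -2.4]
grip_width: 0.002
```

Emit:
send_rows(
  series=[
    {"tx":0.1,"ty":0,"tz":0,"wx":0,"wy":0,"wz":0,"fingers":1},
    {"tx":0.1,"ty":0,"tz":0,"wx":0,"wy":0,"wz":0,"fingers":1},
  ],
)

```text
time_s: 20.75
tcp_pos: [0.6157, 0.0044, 0.1861]
orientation: [0.68, 0.734, -0.001, -0.001]
contact_force: [-4.6, 1.3, -1.3]
grip_width: 0.003
```

Emit:
send_rows(
  series=[
    {"tx":0.1,"ty":0,"tz":0,"wx":0,"wy":0,"wz":0,"fingers":1},
    {"tx":0.1,"ty":0,"tz":0,"wx":0,"wy":0,"wz":0,"fingers":1},
  ],
)

```text
time_s: 20.95
tcp_pos: [0.616, 0.0044, 0.186]
orientation: [0.68, 0.734, -0.001, -0.001]
contact_force: [-6.9, 1.3, -0.6]
grip_width: 0.001
```

Emit:
send_rows(
  series=[
    {"tx":0.1,"ty":0,"tz":0,"wx":0,"wy":0,"wz":0,"fingers":1},
    {"tx":0.1,"ty":0,"tz":0,"wx":0,"wy":0,"wz":0,"fingers":1},
  ],
)

```text
time_s: 21.15
tcp_pos: [0.6162, 0.0044, 0.1859]
orientation: [0.68, 0.734, -0.002, -0.002]
contact_force: [-8.5, 0.9, 1.2]
grip_width: -0.008
```

Emit:
send_rows(
  series=[
    {"tx":-1.5,"ty":-0.1,"tz":0,"wx":0,"wy":0,"wz":0,"fingers":1},
    {"tx":-4,"ty":-0.3,"tz":0,"wx":0,"wy":0,"wz":0,"fingers":1},
    {"tx":-6,"ty":-0.4,"tz":4,"wx":0,"wy":0,"wz":0,"fingers":1},
    {"tx":-6,"ty":-0.4,"tz":9,"wx":0,"wy":0,"wz":0,"fingers":1},
    {"tx":-8,"ty":1,"tz":13,"wx":0,"wy":0,"wz":0,"fingers":1},
    {"tx":-10,"ty":5,"tz":13,"wx":0,"wy":0,"wz":0,"fingers":1},
    {"tx":-12,"ty":10,"tz":13,"wx":0,"wy":0,"wz":0,"fingers":1},
    {"tx":-14,"ty":15,"tz":13,"wx":0,"wy":0,"wz":0,"fingers":1},
    {"tx":-16,"ty":20,"tz":13,"wx":0,"wy":0,"wz":0,"fingers":1},
    {"tx":-18,"ty":25,"tz":13,"wx":0,"wy":0,"wz":0,"fingers":1},
    {"tx":-20,"ty":30,"tz":13,"wx":0,"wy":0,"wz":0,"fingers":1},
    {"tx":-20,"ty":35,"tz":13,"wx":0,"wy":0,"wz":0,"fingers":1},
    {"tx":-20,"ty":40,"tz":13,"wx":0,"wy":0,"wz":0,"fingers":1},
    {"tx":-20,"ty":42,"tz":13,"wx":0,"wy":0,"wz":0,"fingers":1},
    {"tx":-20,"ty":42,"tz":13,"wx":0,"wy":0,"wz":0,"fingers":1},
    {"tx":-20,"ty":42,"tz":13,"wx":0,"wy":0,"wz":0,"fingers":1},
  ],
)

```text
time_s: 22.75
tcp_pos: [0.4197, 0.4265, 0.3175]
orientation: [0.679, 0.734, 0.003, 0.0]
contact_force: [-0.1, -0.4, -0.1]
grip_width: 0.005
```

Run:
```python
from h import *
look('e1')
```

```text
t 22.75 tcp [0.4197 0.4265 0.3175] slicer [-146.1  385.6  317.5] F [-0.1 -0.4 -0.1] grip 0.005 axes z [ 0.004  0.003 -1.   ] xaz 94.5
top (array([323.50322581, 148.76129032]), array([317, 142,  14,  14, 155], dtype=int32))
side (array([317.53539823, 154.94690265]), array([310, 146,  17,  19, 226], dtype=int32))
knob slicer mm [ 53.4 -53.5 192.1]
```

View pics/e1.png

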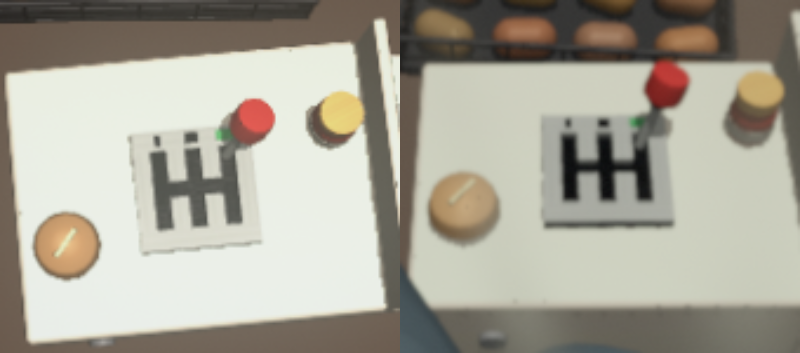

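```bash
python3 -c "
from workcell import finish_job
print(finish_job())"
```

```text
the job is handed in; nothing more can be done
None
```

I handed the job in with the lever fully home in the third front slot, the green-marked one. It took about 23 s of the 54 s, and `finish_job` gives no verdict.

**What I did:** With shut fingers I pushed the knob back along the first lane into the cross channel. I then pushed it right until it stopped at the third lane, and forward until it stopped at the slot's end. At each stop the force rose while the fingers stopped advancing. The force readings, taken at the end of each move, peaked at about 9 N (35 N limit). I then moved the hand well clear, and the contact force read about 0.

**Last checks:**
- **Lever:** The final top and side pictures put the knob at about (53, -53, 192) mm in the slicer's frame, against a nominal (48, -48, 197). Both views show the stick at the end of the green-marked slot. I put the few millimetres of difference down to using the centre of the red patch, plus calibration.
- **Loose items:** The bread roll and jam jar look unmoved. The brush lay outside the final crop, so I did not check it there, but the hand never came down near it.

**One disagreement:** While centring the knob in the cross channel, a further 2.5 mm push back showed up as only about 0.5 mm in the wrist camera. It was still inside the 4 mm tolerance, and the sideways push then went through freely.

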